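# Sign the ear defenders back in and hang them on the rail

### The job

Sign the ear defenders back in: take the stick scanner out of its holder, point its nose squarely at the middle of the bar-code label on the sloping stand from about 10 cm away, hold it steady there for two seconds, and stand it back nose-down in its holder. Then hang the ear defenders by the middle of their headband over the bar of the steel rail, squarely across it with one cup on each side, letting nothing drop. Leave everything else on the bench where it stands.

Things in the scene. Friction and masses are not known exactly. Their poses are not given: they have to be found in the camera images.
- scanner: Stick-shaped hand scanner, white and grey, 154 mm long, standing nose-down in its holder. Round: nose head 40 mm diameter for the lowest 38 mm, then a plain 30 mm diameter grip to the top. Origin: centre of the flat reading window in the nose; z runs from nose to butt, so it reads along -z. About 0.18 kg, balance point about 65 mm from the nose; grip it near 110 mm.
- holder: Fixed open black cup, 64 mm outer and 54 mm inner diameter, rim 55 mm high, on a 90 x 70 mm foot plate 4 mm thick. Origin: centre of its underside, z up.
- holder_in (a point): Centre of the holder's flat inner floor, 5 mm above the table; the scanner's nose stands here, with 7 mm play all round.
- label: Bar-code label (66 x 45 mm, white with black bars) on a fixed aluminium plate 100 x 85 mm that slopes 35 degrees, facing up and roughly towards the robot (within about 0.35 rad of -x). Origin: centre of the label's face, 48 mm above the table; z points squarely out of the face, y level along the row of bars, x up the slope.
- muffs: Grey plastic ear defenders standing on their two cups, headband up; 182 mm wide (x), 66 deep (y), 150 high. Origin: midway between the cups at table level; x from cup to cup, z up. Both sides alike. Cups 80 mm high, 92 mm gap between. The headband's top is a flat padded crown block 72 (x) by 30 (y) by 22 mm, underside at z = 128, top at 150: grip it across y from above. About 0.25 kg.
- muffs_crown (a point): Centre of the underside of the ear defenders' padded crown (z = 128 mm in their frame): the spot that rests on the bar.
- rail: Fixed steel hanging rail: a level round bar 16 mm in diameter and 240 mm long, along the rail's y axis, on two upright posts 14 mm thick with 52 mm round feet, 220 mm apart. Nothing on it rises above the bar's top, 173 mm above the table. Origin: on the table below the middle of the bar.
- rail_mid (a point): Middle of the bar, on its centre line, 165 mm above the table; the axes are the rail's (y along the bar, x level across it).
- tube_rack: Bystander: white rack of capped tubes, 60 x 170 mm, 101 mm high, origin under its centre. Leave it.
- bottle: Bystander: amber bottle, 60 mm diameter, 150 mm high, origin under its centre. Leave it.
- beaker: Bystander: glass beaker, 72 mm diameter, 85 mm high, origin under its centre. Leave it.
- jar: Bystander: white jar, 60 mm diameter, 80 mm high, origin under its centre. Leave it.
- slide_box: Bystander: grey slide box, 80 x 100 x 30 mm, origin under its centre. Leave it.
- petri: Bystander: stack of clear dishes, 90 mm diameter, 44 mm high, origin under its centre. Leave it.
Not all that is in view belongs to the job. What is shaped like the muffs but pink or red is not meant.

How it is judged:
By the outcome, as a careful person would: the job done as asked, in the order asked, and still so for the second after the job is handed in, with the robot touching nothing.
It also fails if it takes over 58 s, if anything falls off the work surface, if the arm or the gripper's body presses on something with over 40 N, if the wrist force passes 120 N, or if a joint passes its speed limit or range.

### The arm

A 7-joint arm with a two-finger parallel gripper is mounted at the origin on the work surface. World frame = base frame: x ahead of the robot, y to its left, z up, the work surface at z = 0. Lengths are in m, angles in rad, forces in N, time in s.
With the tool pointing down it reaches from about 0.4 to 0.875 m from the base axis. Payload 19.3 kg.
Tool frame: the origin (TCP) lies at the very end of the fingers, on their centre line; the grasp point (between the pads) lies 19 mm behind it; z points along the fingers, y is the direction in which the jaws open and shut (so a half turn about z gives the same grasp; the last joint's range is limited). The gripper opens to 85 mm and grips with 20 to 120 N. Pads are 22 mm wide; open, the fingers measure 114 mm over their backs; the gripper's body (76 mm by 85 mm) begins 54 mm behind the grasp point. The pads swing forward as they close: fully open they stand 13 mm farther back than shut.
Start: joints at [-1.405, 0.521, -0.036, 1.599, 0.021, 1.021, -0.113], TCP at [0.146, 0.608, 0.231] pointing down, gripper open.
Joint ranges: [-2.91, 2.91], [-0.3, 2.13], [-1.5, 1.42], [0.17, 2.43], [-1.26, 4.41], [0.16, 1.93], [-2.52, 2.52]. Speed limits (rad/s): [1.89, 1.89, 2.39, 2.39, 3.01, 3.01, 3.01].

### API

Orientations are given as [roll, pitch, yaw] about the fixed x, y, z axes, in that order (R = Rz(yaw) Ry(pitch) Rx(roll)).
In Python, from workcell import bot, grab_frame, calibration, workorder gives the robot as it stands.
- The arm moves only by the tool move_arm, never from a script. Its arguments are lists of equal length, an entry for each row: "jaw": the closure in counts, from 0 (fully open) to 255 (shut); "dp": the shift along the tool's x, y, z in units of 800 mm (1.0 is 800 mm), a list of three; "rotation": the turn, a rotation vector about the tool's x, y, z in units of pi rad (1.0 is pi rad), a list of three. In form: {"jaw": [jaw, ...], "dp": [[dx, dy, dz], ...], "rotation": [[rx, ry, rz], ...]}. A call has 1 to 10 rows; each row shifts and turns the commanded pose from where the row before left it, along the tool's axes as they then stand; what a row does not reach is not made up. A row lasts 1/8 s, in which the tool goes at most 62.5 mm and 10.7 degrees, less where a joint would pass 70% of its speed; a pose out of reach is approached as far as the arm can. A call with a number of a shift or a turn outside -1 to 1 is refused whole. A call with a gripper value outside its range is refused whole. The fingers move at their own pace and stop on an object; "squeeze" is the grip in N (left out, the last holds). Time passes only in rows, so rows that do not move let the fingers close. It gives the time, the measured TCP pose, the force and the opening at its end, in the units of the state.
- bot.observe(): the state, without advancing time (a new reading comes with each control period).
- grab_frame(name): name is "scene" or "top" or "wrist"; returns the picture (400x640x3 uint8, blue, green, red); there is no depth.
- calibration(name): a dict with "camera_matrix" (3x3 intrinsics, pixels), "dist" ([k1, k2, p1, p2, k3] as OpenCV has them; the pictures are not rectified), "T" (4x4, takes a point from camera to world coordinates). Camera axes: x right, y down, z forward; pixel columns grow to the right and rows downward; lengths in m; the calibration is good to about 2 mm. A picture is of the moment at which its call begins: read the wrist's pose just before it. calibration takes no time and is no camera call; for the wrist camera it gives the pose at the moment of the call.
- workorder.job_done(): hands the job in, once; it reports no verdict.
The state is a dict: "clock": time; "qpos": joint angles; "qd": joint speeds; "joint_efforts": joint torques, N m; "position": TCP position; "tool_rot": TCP orientation; "force": force on the tool from outside, world axes, zero at the start; "moment": the same for the moment, N m; "grip_width": finger opening in m.
Only numpy, scipy, OpenCV 4.12 (cv2) and the standard library are available. Lean on these libraries where they do the work, as an engineer would, in place of code of your own. Each camera call takes 0.05 s, during which the arm holds its last target. There are 200 camera calls.

## Working session

There is one attempt and no reset: what is moved stays moved. The work goes in short steps, Python scripts to look and compute and a tool call to move; the robot and the scene stay as the last step left them, time stands still between calls to the robot, and variables do not carry over. Pictures are saved under pics/ and viewed, about 8 in all and at most 12, crops included, and the job is handed in when it is done.

Besides the shell and the picture viewer there is one more tool, called after ">>>" as name(argument=value, ...), one argument or row to a line, values as JSON. move_arm: Moves the arm, as the interface text tells. Shifts and turns lie within -1 to 1; 1 stands for 800 mm of shift or pi rad of turn. Its arguments: {"type":"object","properties":{"jaw":{"type":"array","items":{"type":"number"}},"dp":{"type":"array","items":{"type":"array","items":{"type":"number","minimum":-1,"maximum":1}}},"rotation":{"type":"array","items":{"type":"array","items":{"type":"number","minimum":-1,"maximum":1}}},"squeeze":{"type":"number"}},"required":["jaw","dp","rotation"]}

```bash
ls; mkdir -p pics; python3 - <<'E'
from workcell import bot, grab_frame, calibration
import cv2, numpy as np
print(bot.observe())
for n in ("scene","top","wrist"):
    c=calibration(n); print(n,np.round(c["camera_matrix"],1).tolist(),np.round(c["dist"],3),np.round(c["T"],3).tolist())
for n in ("scene","top","wrist"):
    cv2.imwrite(f"pics/{n}0.png",grab_frame(n))
E
```

```text
pics
{'clock': 0.0, 'qpos': array([-1.40521047,  0.52204203, -0.03631812,  1.59999127,  0.02120349,
        1.02109274, -0.11277607]), 'qd': array([ 3.75903063e-04,  1.08180245e-03,  6.04573212e-04,  1.91797438e-05,
       -1.55831010e-03, -1.45136370e-03,  4.84770327e-04]), 'joint_efforts': array([-9.95120390e-04, -9.27110624e+01,  1.97940677e+00, -3.69931626e+01,
        1.77298504e-02,  8.27784272e-03,  4.43123554e-05]), 'position': array([0.14596871, 0.6073746 , 0.23071437]), 'tool_rot': array([-3.14044780e+00,  8.90047155e-05,  2.90581428e+00]), 'force': array([-0.00310091,  0.44224578,  0.18910467]), 'moment': array([-0.05296993,  0.02417541,  0.0232161 ]), 'grip_width': 0.08573551111114182}
scene [[493.0, 0.0, 324.4], [0.0, 493.0, 206.9], [0.0, 0.0, 1.0]] [-0.028  0.     0.     0.     0.   ] [[-0.137, 0.833, -0.536, 1.269], [0.991, 0.115, -0.075, 0.017], [-0.001, -0.541, -0.841, 1.289], [0.0, 0.0, 0.0, 1.0]]
top [[500.0, 0.0, 322.2], [0.0, 500.0, 188.1], [0.0, 0.0, 1.0]] [-0.121  0.     0.     0.     0.   ] [[0.001, -0.992, 0.13, 0.356], [-1.0, 0.001, 0.013, -0.11], [-0.012, -0.13, -0.991, 1.563], [0.0, 0.0, 0.0, 1.0]]
wrist [[346.9, 0.0, 320.7], [0.0, 346.9, 194.8], [0.0, 0.0, 1.0]] [-0.015  0.     0.     0.     0.   ] [[0.233, 0.92, 0.316, 0.066], [0.973, -0.22, -0.077, 0.628], [-0.001, 0.325, -0.946, 0.373], [0.0, 0.0, 0.0, 1.0]]
```

View pics/top0.png

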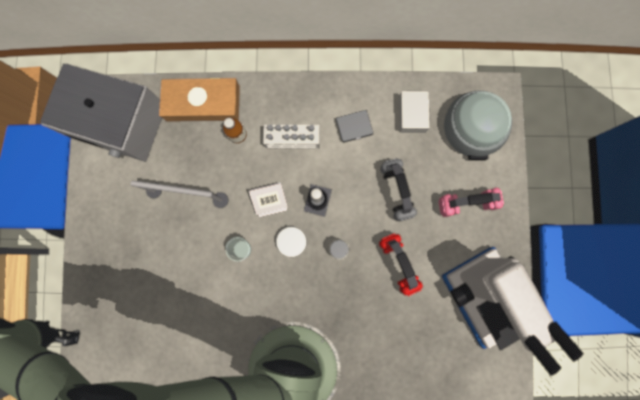

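View pics/scene0.png

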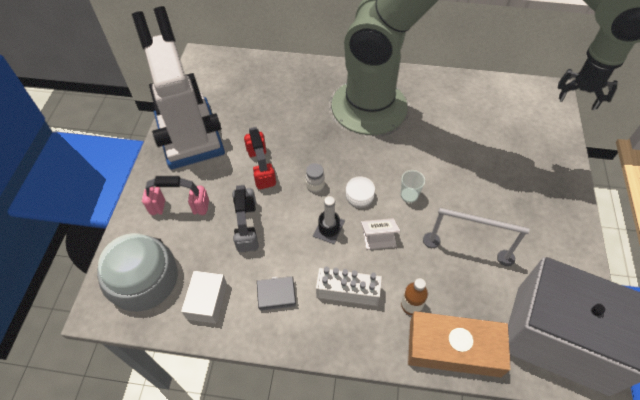

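The top view shows three ear-defender shapes: grey at (397,190), pink at (472,201) and red at (402,265). The grey one is meant. The scanner and holder are at (317,197), the label at (268,199), and the rail runs from (133,184) to (213,192). I'll enlarge both views to confirm.

```bash
cat > h.py <<'E'
import numpy as np, cv2
from workcell import bot, grab_frame, calibration
from scipy.spatial.transform import Rotation as R
def ray(cal,px):
    K=np.array(cal["camera_matrix"]);T=np.array(cal["T"])
    u=cv2.undistortPoints(np.array([[px]],float),K,np.array(cal["dist"],float))[0,0]
    return T[:3,3],T[:3,:3]@np.array([u[0],u[1],1.])
def onz(cal,px,z):
    o,d=ray(cal,px); return o+d*(z-o[2])/d[2]
def proj(cal,p):
    T=np.linalg.inv(np.array(cal["T"]));K=np.array(cal["camera_matrix"])
    return cv2.projectPoints(np.array([p],float),cv2.Rodrigues(T[:3,:3])[0],T[:3,3],K,np.array(cal["dist"],float))[0][0,0]
def tri(rs):
    A=np.zeros((3,3));b=np.zeros(3)
    for o,d in rs:
        d=d/np.linalg.norm(d);P=np.eye(3)-np.outer(d,d);A+=P;b+=P@o
    p=np.linalg.solve(A,b)
    return p,[np.linalg.norm((np.eye(3)-np.outer(d,d)/(d@d))@(p-o)) for o,d in rs]
E
python3 - <<'E'
import cv2,numpy as np
t=cv2.imread("pics/top0.png")[150:290,120:430]; s=cv2.imread("pics/scene0.png")[170:270,225:535]
cv2.imwrite("pics/crop1.png",np.vstack([cv2.resize(a,None,fx=2.5,fy=2.5,interpolation=cv2.INTER_CUBIC) for a in (t,s)]))
E
```

```text
(no output)
```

View pics/crop1.png

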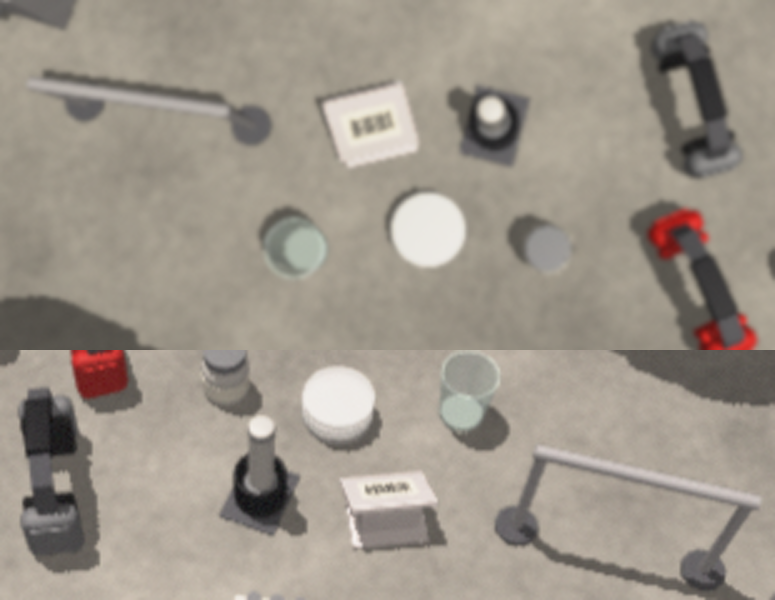

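```bash
python3 - <<'E'
from h import *
c=calibration("top");s=calibration("scene")
T=lambda x,y:(120+x/2.5-.3,150+y/2.5-.3)
S=lambda x,y:(225+x/2.5-.3,170+(y-350)/2.5-.3)
p=lambda n,v:print(n,np.round(v,4))
for n,q,r in (("railR",T(232,110),S(538,453)),("railL",T(30,84),S(760,502)),("butt",T(491,109),S(262,427)),("label",T(372,124),S(388,489))):
    v,e=tri([ray(c,q),ray(s,r)]); p(n,v);p(' res',e)
for n,q in (("railR",T(232,110)),("railL",T(30,84))): p(n+" z165 top",onz(c,q,.165))
for n,q in (("railR",S(538,453)),("railL",S(760,502))): p(n+" z165 scn",onz(s,q,.165))
for n,q in (("footL",T(84,104)),("footR",T(250,125))): p(n,onz(c,q,.003))
for n,q in (("footR",S(517,525)),("footL",S(703,569))): p(n,onz(s,q,.003))
p("butt159 top",onz(c,T(491,109),.159)); p("butt159 scn",onz(s,S(262,427),.159))
p("foot holder",np.array([onz(c,T(*a),.004) for a in ((475,85),(529,96),(514,165),(460,152))]))
p("label48 top",onz(c,T(372,124),.048));p("lab scn",onz(s,S(388,489),.048))
p("plate hi",np.array([onz(c,T(*a),.048+.0244) for a in ((320,98),(402,82))]))
p("plate lo",np.array([onz(c,T(*a),.048-.0244) for a in ((418,150),(346,165))]))
p("crown150 top",onz(c,T(709,98),.150)); p("crown scn",onz(s,S(40,420),.150))
p("cups",np.array([onz(c,T(*a),.08) for a in ((682,42),(713,152))]))
E
```

```text
railR [0.5233 0.2231 0.1656]
 res [0.004 0.004]
railL [0.5535 0.459  0.1671]
 res [0.0014 0.0014]
butt [ 0.5253 -0.0742  0.1586]
 res [0.0011 0.0011]
label [0.52   0.0742 0.05  ]
 res [0.0014 0.0014]
railR z165 top [0.5236 0.2191 0.165 ]
railL z165 top [0.5537 0.4583 0.165 ]
railR z165 scn [0.5221 0.2273 0.165 ]
railL z165 scn [0.5518 0.4614 0.165 ]
footL [0.5506 0.4507 0.003 ]
footR [0.5238 0.2336 0.003 ]
footR [0.5202 0.234  0.003 ]
footL [0.5498 0.4512 0.003 ]
butt159 top [ 0.5254 -0.0753  0.159 ]
butt159 scn [ 0.5254 -0.073   0.159 ]
foot holder [[ 0.5745 -0.0512  0.004 ]
 [ 0.5605 -0.1192  0.004 ]
 [ 0.4735 -0.1003  0.004 ]
 [ 0.4898 -0.0327  0.004 ]]
label48 top [0.5203 0.073  0.048 ]
lab scn [0.5185 0.0756 0.048 ]
plate hi [[0.5493 0.1337 0.0724]
 [0.5687 0.0345 0.0724]]
plate lo [[0.4906 0.0184 0.0236]
 [0.4719 0.1076 0.0236]]
crown150 top [ 0.5389 -0.3239  0.15  ]
crown scn [ 0.5438 -0.3199  0.15  ]
cups [[ 0.6161 -0.3032  0.08  ]
 [ 0.4831 -0.338   0.08  ]]
```

```bash
cat >> h.py <<'E'
import json
def ori(a,tau=0.):
    z=np.array([np.sin(tau)*np.cos(a),np.sin(tau)*np.sin(a),-np.cos(tau)]);y=np.array([-np.sin(a),np.cos(a),0])
    return np.column_stack([np.cross(y,z),y,z])
def cur():
    o=bot.observe(); return np.array(o["position"]),R.from_euler("xyz",o["tool_rot"]).as_matrix()
def plan(way,start=None):
    """way: list of (pos,R,nrows); prints tool-frame rows"""
    p,r=start or cur(); D=[];W=[]
    for q,Q,n in way:
        for k in range(n,0,-1):
            dp=np.round(r.T@((np.array(q)-p)/k)/.8,3); w=np.round(R.from_matrix(r.T@Q).as_rotvec()/k/np.pi,3)
            D.append((dp+0.).tolist());W.append((w+0.).tolist()); p=p+r@dp*.8; r=r@R.from_rotvec(w*np.pi).as_matrix()
    print(len(D),json.dumps({"dp":D})); print(json.dumps({"rotation":W})); print(np.round(p,4))
LAB=np.array([.5195,.0743,.048]); LA=.2
def scan(lab=LAB,a=LA,d=.191,t=np.radians(35)):
    return np.array(lab)-d*ori(a,t)[:,2], ori(a,t)
E
python3 - <<'E'
from h import *
q,Q=scan();print(q)
plan([([.27,.33,.25],ori(-.0,.2),8),(q,Q,9)])
E
```

```text
[0.41213067 0.05253516 0.20445804]
17 {"dp": [[-0.029, -0.038, -0.003], [-0.028, -0.038, -0.002], [-0.027, -0.039, -0.002], [-0.026, -0.04, -0.001], [-0.025, -0.041, -0.001], [-0.023, -0.041, 0.0], [-0.022, -0.042, 0.0], [-0.021, -0.043, 0.0], [-0.018, -0.039, 0.01], [-0.017, -0.039, 0.011], [-0.015, -0.039, 0.011], [-0.014, -0.04, 0.011], [-0.013, -0.04, 0.011], [-0.011, -0.041, 0.012], [-0.01, -0.041, 0.012], [-0.009, -0.041, 0.012], [-0.008, -0.041, 0.012]]}
{"rotation": [[-0.001, -0.008, -0.009], [-0.001, -0.008, -0.009], [-0.001, -0.008, -0.009], [-0.001, -0.008, -0.01], [-0.001, -0.008, -0.009], [-0.001, -0.008, -0.01], [-0.001, -0.008, -0.009], [-0.001, -0.007, -0.01], [-0.003, -0.015, -0.007], [-0.003, -0.014, -0.006], [-0.003, -0.015, -0.007], [-0.003, -0.014, -0.006], [-0.003, -0.015, -0.007], [-0.003, -0.014, -0.006], [-0.002, -0.015, -0.007], [-0.003, -0.014, -0.006], [-0.002, -0.015, -0.007]]}
[0.4123 0.0529 0.2043]
```

>>> move_arm(
  jaw=[0,0,0,0,0,0,0,0],
  dp=[
    [-0.029,-0.038,-0.003],
    [-0.028,-0.038,-0.002],
    [-0.027,-0.039,-0.002],
    [-0.026,-0.04,-0.001],
    [-0.025,-0.041,-0.001],
    [-0.023,-0.041,0.0],
    [-0.022,-0.042,0.0],
    [-0.021,-0.043,0.0],
  ],
  rotation=[
    [-0.001,-0.008,-0.009],
    [-0.001,-0.008,-0.009],
    [-0.001,-0.008,-0.009],
    [-0.001,-0.008,-0.01],
    [-0.001,-0.008,-0.009],
    [-0.001,-0.008,-0.01],
    [-0.001,-0.008,-0.009],
    [-0.001,-0.007,-0.01],
  ],
)

```text
clock: 1.15
position: [0.2705, 0.3291, 0.2505]
tool_rot: [3.141, 0.2, -3.14]
force: [0.6, 0.4, 0.8]
grip_width: 0.0852
```

>>> move_arm(
  jaw=[0,0,0,0,0,0,0,0,0,0],
  dp=[
    [-0.018,-0.039,0.01],
    [-0.017,-0.039,0.011],
    [-0.015,-0.039,0.011],
    [-0.014,-0.04,0.011],
    [-0.013,-0.04,0.011],
    [-0.011,-0.041,0.012],
    [-0.01,-0.041,0.012],
    [-0.009,-0.041,0.012],
    [-0.008,-0.041,0.012],
    [0,0,0],
  ],
  rotation=[
    [-0.003,-0.015,-0.007],
    [-0.003,-0.014,-0.006],
    [-0.003,-0.015,-0.007],
    [-0.003,-0.014,-0.006],
    [-0.003,-0.015,-0.007],
    [-0.003,-0.014,-0.006],
    [-0.002,-0.015,-0.007],
    [-0.003,-0.014,-0.006],
    [-0.002,-0.015,-0.007],
    [0,0,0],
  ],
)

```text
clock: 2.4
position: [0.3494, 0.1708, 0.217]
tool_rot: [-3.099, 0.4, -3.027]
force: [1.2, -0.2, -0.5]
grip_width: 0.0855
```

```bash
python3 - <<'E'
from h import *
q,Q=scan();p,r=cur();o=bot.observe()
print(o["clock"],p-q,R.from_matrix(r.T@Q).as_rotvec(),np.round(o["qpos"],3))
c=calibration("wrist");np.save("cal_w1.npy",c,allow_pickle=True)
im=grab_frame("wrist");cv2.imwrite("pics/w1.png",im)
E
```

```text
2.4 [-0.06270803  0.11823576  0.01255538] [-0.08417677 -0.21204233 -0.07028819] [-0.26   0.053 -0.619  2.428  0.728  0.516  0.189]
```

View pics/w1.png

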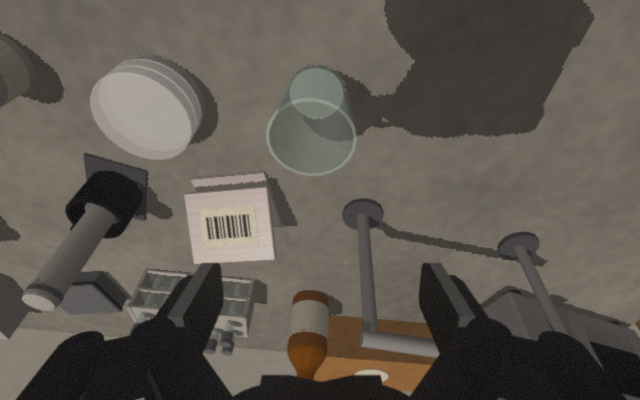

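The arm stopped at the joint-4 limit, so a 35° outward tool tilt is out of reach. Instead I'll grip the scanner with the tool leaning inwards, which leaves the tool near vertical when scanning. First I'll refine the label position from this view (label at (229,227), butt at (40,296)).

```bash
python3 - <<'E'
from h import *
c=np.load("cal_w1.npy",allow_pickle=True).item();im=cv2.imread("pics/w1.png")
g=cv2.cvtColor(im,6)[200:256,190:268]
m=(g<90).astype(np.uint8); n,l,st,ce=cv2.connectedComponentsWithStats(cv2.morphologyEx(m,cv2.MORPH_CLOSE,np.ones((3,5))))
k=1+np.argmax(st[1:,4]); rc=cv2.minAreaRect(np.argwhere(l==k)[:,::-1].astype(np.float32)); ctr=np.array(rc[0])+[190,200]; print(rc,ctr)
print("label",onz(c,ctr,.048))
box=cv2.boxPoints(rc)+[190,200]
# plane of the label through LAB, intersect
def onpl(px,P,n): o,d=ray(c,px); return o+d*(((P-o)@n)/(d@n))
P=onz(c,ctr,.048)
for a in (.1,.2):
    n=-ori(a,np.radians(35))[:,2]; B=np.array([onpl(b,P,n) for b in box]); C=np.array([onpl(b,P,n) for b in ((185,193),(268,187),(273,258),(193,262))])
    print(a,np.round(B,4).tolist(),"\n",np.round(C,4).tolist(), np.linalg.norm(np.diff(C,axis=0),axis=1))
    for v in (B[1]-B[0],B[2]-B[1],C[0]-C[1],C[3]-C[2]): print(np.arctan2(-v[0],v[1]))
print("butt",onz(c,(40,298),.157), "holder rim",onz(c,(104,203),.055))
E
```

```text
((38.43902587890625, 26.451221466064453), (21.092424392700195, 10.270133018493652), 83.6598129272461) [228.43902588 226.45122147]
label [0.52146649 0.07484062 0.048     ]
0.1 [[0.5129, 0.0668, 0.0415], [0.5104, 0.0784, 0.0405], [0.5301, 0.0829, 0.0546], [0.5326, 0.0712, 0.0555]] 
 [[0.4959, 0.0223, 0.0265], [0.4789, 0.1164, 0.0212], [0.5454, 0.1292, 0.0684], [0.5613, 0.0362, 0.073]] [0.09579085 0.08256172 0.09442555]
0.21419650707846938
-1.3477174927630986
-2.9620591547052286
-2.972000737920772
0.2 [[0.5132, 0.0667, 0.0412], [0.5102, 0.0785, 0.0407], [0.5298, 0.083, 0.0548], [0.5329, 0.0711, 0.0553]] 
 [[0.498, 0.0212, 0.0244], [0.477, 0.1167, 0.0233], [0.5429, 0.1294, 0.0703], [0.5636, 0.0354, 0.0714]] [0.09773941 0.0819272  0.09630824]
0.25363404949027374
-1.3461004617324863
-2.925368582642111
-2.925160445510429
butt [ 0.51990491 -0.0700792   0.157     ] holder rim [ 0.49541187 -0.0551512   0.055     ]
```

```bash
cat >> h.py <<'E'
LAB=np.array([.5208,.0748,.048]); LA=.215
TG=np.radians(-43); G=np.array([.525,-.075,.117])
def grasp(back=0.,a=0.,g=G,t=TG):
    Q=ori(a,t); return g+(.023-back)*Q[:,2],Q
E
python3 - <<'E'
from h import *
q,Q=grasp(.12);print(q)
plan([([.48,.05,.29],ori(.1,-.2),10),(q,Q,7)])
E
```

```text
[ 0.59115384 -0.075       0.18794131]
17 {"dp": [[-0.017, -0.017, -0.002], [-0.017, -0.017, -0.003], [-0.016, -0.017, -0.004], [-0.016, -0.017, -0.005], [-0.016, -0.017, -0.006], [-0.016, -0.017, -0.007], [-0.015, -0.017, -0.008], [-0.014, -0.017, -0.009], [-0.014, -0.017, -0.01], [-0.013, -0.017, -0.012], [-0.021, -0.024, 0.014], [-0.022, -0.024, 0.013], [-0.023, -0.024, 0.011], [-0.025, -0.023, 0.008], [-0.025, -0.023, 0.006], [-0.026, -0.023, 0.005], [-0.027, -0.023, 0.002]]}
{"rotation": [[-0.001, 0.019, 0.0], [-0.001, 0.019, 0.0], [-0.001, 0.019, 0.0], [-0.001, 0.019, 0.0], [-0.001, 0.019, 0.0], [-0.002, 0.019, 0.0], [-0.001, 0.019, 0.0], [-0.002, 0.019, 0.0], [-0.001, 0.02, 0.0], [-0.002, 0.019, 0.001], [-0.002, 0.025, 0.004], [-0.002, 0.025, 0.004], [-0.002, 0.025, 0.004], [-0.002, 0.025, 0.004], [-0.002, 0.025, 0.004], [-0.002, 0.025, 0.004], [-0.002, 0.025, 0.004]]}
[ 0.591  -0.075   0.1879]
```

>>> move_arm(
  jaw=[0,0,0,0,0,0,0,0,0,0],
  dp=[
    [-0.017,-0.017,-0.002],
    [-0.017,-0.017,-0.003],
    [-0.016,-0.017,-0.004],
    [-0.016,-0.017,-0.005],
    [-0.016,-0.017,-0.006],
    [-0.016,-0.017,-0.007],
    [-0.015,-0.017,-0.008],
    [-0.014,-0.017,-0.009],
    [-0.014,-0.017,-0.01],
    [-0.013,-0.017,-0.012],
  ],
  rotation=[
    [-0.001,0.019,0.0],
    [-0.001,0.019,0.0],
    [-0.001,0.019,0.0],
    [-0.001,0.019,0.0],
    [-0.001,0.019,0.0],
    [-0.002,0.019,0.0],
    [-0.001,0.019,0.0],
    [-0.002,0.019,0.0],
    [-0.001,0.02,0.0],
    [-0.002,0.019,0.001],
  ],
)

```text
clock: 3.7
position: [0.4794, 0.0523, 0.2906]
tool_rot: [-3.141, -0.198, -3.038]
force: [-0.7, 0.1, 0.6]
grip_width: 0.085
```

```bash
python3 - <<'E'
from h import *
q,Q=grasp(.12);print(cur()[0],np.round(bot.observe()["qpos"],3))
plan([(q,Q,8)])
E
```

```text
[0.47943137 0.05234767 0.2906369 ] [ 0.107  0.367 -0.429  1.727  0.115  1.275  1.319]
8 {"dp": [[-0.018, -0.022, 0.013], [-0.019, -0.021, 0.011], [-0.02, -0.021, 0.01], [-0.021, -0.021, 0.008], [-0.022, -0.021, 0.007], [-0.023, -0.021, 0.005], [-0.023, -0.02, 0.003], [-0.024, -0.02, 0.001]]}
{"rotation": [[-0.002, 0.022, 0.004], [-0.002, 0.022, 0.004], [-0.002, 0.022, 0.004], [-0.002, 0.022, 0.004], [-0.002, 0.022, 0.003], [-0.002, 0.022, 0.004], [-0.002, 0.022, 0.003], [-0.001, 0.022, 0.004]]}
[ 0.5914 -0.0748  0.1879]
```

>>> move_arm(
  jaw=[0,0,0,0,0,0,0,0,0],
  dp=[
    [-0.018,-0.022,0.013],
    [-0.019,-0.021,0.011],
    [-0.02,-0.021,0.01],
    [-0.021,-0.021,0.008],
    [-0.022,-0.021,0.007],
    [-0.023,-0.021,0.005],
    [-0.023,-0.02,0.003],
    [-0.024,-0.02,0.001],
    [0,0,0],
  ],
  rotation=[
    [-0.002,0.022,0.004],
    [-0.002,0.022,0.004],
    [-0.002,0.022,0.004],
    [-0.002,0.022,0.004],
    [-0.002,0.022,0.003],
    [-0.002,0.022,0.004],
    [-0.002,0.022,0.003],
    [-0.001,0.022,0.004],
    [0,0,0],
  ],
)

```text
clock: 4.82
position: [0.5911, -0.0747, 0.1847]
tool_rot: [-3.137, -0.754, 3.139]
force: [-0.1, 0.2, -0.3]
grip_width: 0.0852
```

```bash
python3 - <<'E'
from h import *
q,Q=grasp(.12);p,r=cur();print(p-q,R.from_matrix(r.T@Q).as_rotvec(),np.round(bot.observe()["qpos"],3))
c=calibration("wrist");np.save("cal_w2.npy",c,allow_pickle=True)
cv2.imwrite("pics/w2.png",grab_frame("wrist"))
print("expect butt",proj(c,[.525,-.0745,.159]),"rim",proj(c,[.5246,-.0755,.055]))
E
```

```text
[-5.08459236e-05  3.03986648e-04 -3.19953131e-03] [-0.00240396 -0.00377847 -0.00211549] [ 0.139  0.993 -0.271  1.043  0.167  1.885  1.456]
expect butt [320.64861122 164.89868666] rim [319.96174794 221.82334232]
```

View pics/w2.png

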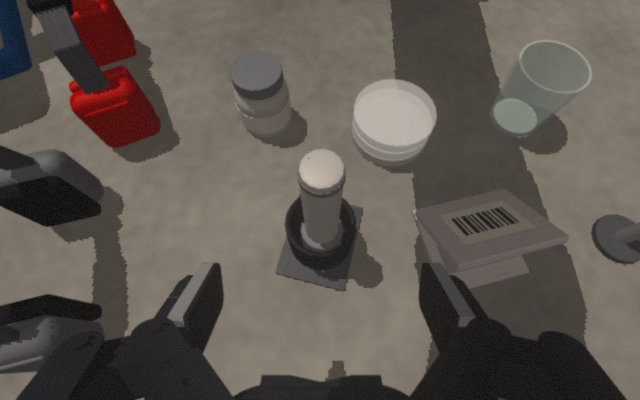

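```bash
python3 - <<'E'
from h import *
c=np.load("cal_w2.npy",allow_pickle=True).item()
print(onz(c,(321.5,169),.159),onz(c,(321.5,228),.055))
q,Q=grasp(.06);plan([(q,Q,4)])
E
```

```text
[ 0.5278563  -0.07397696  0.159     ] [ 0.53036455 -0.07413351  0.055     ]
4 {"dp": [[0.0, 0.0, 0.018], [0.0, 0.0, 0.018], [0.001, -0.001, 0.019], [0.0, 0.0, 0.018]]}
{"rotation": [[0.0, 0.0, 0.0], [0.0, 0.0, 0.0], [0.0, 0.0, 0.0], [-0.001, 0.0, 0.0]]}
[ 0.5507 -0.075   0.1441]
```

>>> move_arm(
  jaw=[0,0,0,0,0],
  dp=[
    [0,0,0.018],
    [0,0,0.018],
    [-0.001,0,0.018],
    [-0.001,0,0.018],
    [0,0,0],
  ],
  rotation=[
    [0,0,0],
    [0,0,0],
    [0,0,0],
    [0,0,0],
    [0,0,0],
  ],
)

```text
clock: 5.5
position: [0.5526, -0.0748, 0.1454]
tool_rot: [-3.14, -0.749, 3.14]
force: [-0.1, 0.6, 0.9]
grip_width: 0.0855
```

```bash
sed -i 's/G=np.array(\[.525,-.075,.117\])/G=np.array([.527,-.0745,.117])/' h.py; python3 - <<'E'
from h import *
q,Q=grasp(.06);p,r=cur();print(p-q,R.from_matrix(r.T@Q).as_rotvec(),np.round(bot.observe()["qpos"],3))
q,Q=grasp(0);plan([(q,Q,4)])
E
```

```text
[ 0.00033273 -0.00025596  0.0012908 ] [-0.00078739  0.00169572 -0.00115832] [ 0.163  0.965 -0.284  1.215  0.172  1.741  1.439]
4 {"dp": [[0.0, 0.0, 0.019], [0.0, 0.0, 0.019], [0.0, 0.0, 0.019], [-0.001, 0.0, 0.019]]}
{"rotation": [[0.0, 0.0, 0.0], [0.0, 0.0, 0.0], [0.0, 0.0, 0.0], [0.0, 0.001, 0.0]]}
[ 0.5118 -0.0748  0.1003]
```

>>> move_arm(
  jaw=[0,0,0,0,255,255,255,255,255,255],
  dp=[
    [0,0,0.019],
    [0,0,0.019],
    [0,0,0.019],
    [0,0,0.018],
    [0,0,0],
    [0,0,0],
    [0,0,0],
    [0,0,0],
    [0,0,0],
    [0,0,0],
  ],
  rotation=[
    [0,0,0],
    [0,0,0],
    [0,0,0],
    [0,0,0],
    [0,0,0],
    [0,0,0],
    [0,0,0],
    [0,0,0],
    [0,0,0],
    [0,0,0],
  ],
  squeeze=80,
)

```text
clock: 6.75
position: [0.5123, -0.0757, 0.101]
tool_rot: [3.142, -0.749, 3.139]
force: [1.4, 0.8, 5.6]
grip_width: 0.0282
```

```bash
python3 - <<'E'
from h import *
p,r=cur();print(p,R.from_matrix(r).as_euler("xyz"))
up=p+[0,0,.10]
plan([(up,r,6)])
q=LAB+.21*-ori(LA,np.radians(35))[:,2]
Q=ori(LA,np.radians(-8)); q=q+.023*Q[:,2]; print("scan tcp",q)
E
```

```text
[ 0.5122753  -0.07565289  0.10098736] [ 3.14154705 -0.74909686  3.13895002]
6 {"dp": [[0.014, 0.0, -0.015], [0.014, 0.0, -0.015], [0.014, 0.0, -0.015], [0.014, 0.0, -0.016], [0.015, 0.0, -0.015], [0.014, 0.0, -0.016]]}
{"rotation": [[0.0, 0.0, 0.0], [0.0, 0.0, 0.0], [0.0, 0.0, 0.0], [0.0, 0.0, 0.0], [0.0, 0.0, 0.0], [0.0, 0.0, 0.0]]}
[ 0.5126 -0.0757  0.2012]
scan tcp [0.39999488 0.04841916 0.19724576]
```

>>> move_arm(
  jaw=[255,255,255,255,255,255,255],
  dp=[
    [0.014,0,-0.015],
    [0.014,0,-0.015],
    [0.014,0,-0.015],
    [0.014,0,-0.016],
    [0.015,0,-0.015],
    [0.014,0,-0.016],
    [0,0,0],
  ],
  rotation=[
    [0,0,0],
    [0,0,0],
    [0,0,0],
    [0,0,0],
    [0,0,0],
    [0,0,0],
    [0,0,0],
  ],
)

```text
clock: 7.62
position: [0.5128, -0.0759, 0.2019]
tool_rot: [-3.141, -0.748, 3.138]
force: [0.2, 0.3, -2.2]
grip_width: 0.0282
```

```bash
python3 - <<'E'
from h import *
o=bot.observe();p,r=cur();print(p,o["force"],o["grip_width"]);
c=calibration("wrist");np.save("cal_w3.npy",c,allow_pickle=True)
w=grab_frame("wrist");s=grab_frame("scene");t=grab_frame("top")
cv2.imwrite("pics/w3.png",w);cv2.imwrite("pics/s3.png",s);cv2.imwrite("pics/t3.png",t)
a=cv2.resize(w[120:320,200:440],None,fx=2,fy=2);b=cv2.resize(s[140:260,280:380],None,fx=400/120,fy=400/120,interpolation=2)
cv2.imwrite("pics/c3.png",np.hstack([a[:400],b[:400]])); print(a.shape,b.shape)
for n,C in (("w",c),("s",calibration("scene"))): print(n,proj(C,[.527,-.0745,.105]),proj(C,[.527,-.0745,.259]))
E
```

```text
[ 0.51277023 -0.07590167  0.20192903] [ 0.21167029  0.34206816 -2.1986394 ] 0.02820722246398268
(400, 480, 3) (400, 333, 3)
w [322.30311743 312.89527182] [323.97312442 265.56841454]
s [328.76312084 211.41632418] [329.13530506 179.53729558]
```

View pics/c3.png

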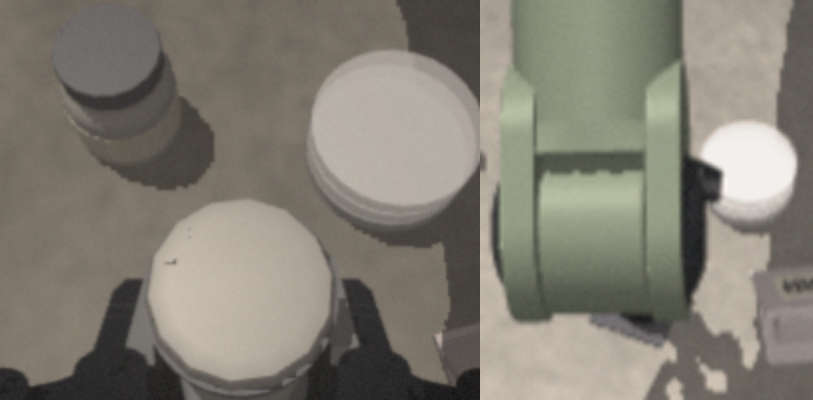

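```bash
cat >> h.py <<'E'
P0=np.array([.51277,-.0759,.20193]);R0=R.from_euler("xyz",[-3.141,-.748,3.138]).as_matrix()
DN=R0.T@(np.array([.527,-.0755,.106])-P0); AX=R0.T@np.array([0,0,1.])
def nose(p,r): return p+r@DN, r@AX
def scanp(d=.098,yaw=LA):
    n=-ori(LA,np.radians(35))[:,2]; Q=ori(LA,0)
    # tilt so that Q@AX = n
    t=TG+np.radians(35); Q=ori(LA,t); Q=R.align_vectors([n],[Q@AX])[0].as_matrix()@Q
    return LAB+d*n-Q@DN,Q
E
python3 - <<'E'
from h import *
q,Q=scanp();print(q,np.degrees(np.arccos(-Q[2,2])),nose(q,Q))
p,r=cur()
plan([((p+q)/2+[0,0,.03],R.from_rotvec(R.from_matrix(Q@r.T).as_rotvec()/2).as_matrix()@r,5),(q,Q,5)])
E
```

```text
[0.40083526 0.0481468  0.19869694] 7.857271802023291 (array([0.46588368, 0.06280764, 0.1282769 ]), array([-0.56037064, -0.12237106,  0.81915204]))
10 {"dp": [[0.015, 0.015, 0.004], [0.015, 0.016, 0.003], [0.015, 0.016, 0.002], [0.015, 0.017, 0.001], [0.014, 0.017, 0.0], [0.008, 0.017, 0.012], [0.008, 0.017, 0.012], [0.008, 0.017, 0.011], [0.009, 0.017, 0.011], [0.009, 0.018, 0.01]]}
{"rotation": [[0.003, -0.019, -0.006], [0.003, -0.02, -0.006], [0.003, -0.019, -0.007], [0.003, -0.02, -0.006], [0.003, -0.019, -0.007], [0.003, -0.019, -0.006], [0.003, -0.02, -0.006], [0.003, -0.019, -0.006], [0.003, -0.02, -0.007], [0.003, -0.019, -0.006]]}
[0.4008 0.0481 0.1984]
```

>>> move_arm(
  jaw=[255,255,255,255,255,255,255,255,255,255],
  dp=[
    [0.015,0.015,0.004],
    [0.015,0.016,0.003],
    [0.015,0.016,0.002],
    [0.015,0.017,0.001],
    [0.014,0.017,0.0],
    [0.008,0.017,0.012],
    [0.008,0.017,0.012],
    [0.008,0.017,0.011],
    [0.009,0.017,0.011],
    [0.009,0.018,0.01],
  ],
  rotation=[
    [0.003,-0.019,-0.006],
    [0.003,-0.02,-0.006],
    [0.003,-0.019,-0.007],
    [0.003,-0.02,-0.006],
    [0.003,-0.019,-0.007],
    [0.003,-0.019,-0.006],
    [0.003,-0.02,-0.006],
    [0.003,-0.019,-0.006],
    [0.003,-0.02,-0.007],
    [0.003,-0.019,-0.006],
  ],
)

```text
clock: 9.02
position: [0.4003, 0.0484, 0.1983]
tool_rot: [-3.141, -0.137, -2.928]
force: [0.9, 0.1, -1.2]
grip_width: 0.0282
```

```bash
python3 - <<'E'
from h import *
q,Q=scanp();p,r=cur();print(p-q,R.from_matrix(r.T@Q).as_rotvec(),np.round(bot.observe()["qpos"],3))
plan([(q,Q,1)])
c=calibration("wrist");np.save("cal_w4.npy",c,allow_pickle=True)
n,a=nose(p,r); P=[n+a*.154,n+a*.038,n,LAB]
w=grab_frame("wrist");s=grab_frame("scene");print([proj(c,x).round() for x in P],[proj(calibration("scene"),x).round() for x in P])
cv2.imwrite("pics/s4.png",s);cv2.imwrite("pics/w4.png",w)
a=cv2.resize(w[120:400,170:450],(400,400));b=cv2.resize(s[140:260,320:440],(400,400),interpolation=2)
cv2.imwrite("pics/c4.png",np.hstack([a,b]))
E
```

```text
[-0.00053143  0.00025543 -0.00040347] [-8.53041869e-05  2.18776909e-04 -8.30442543e-04] [ 0.134  0.323 -0.482  2.067  0.165  0.93   1.34 ]
1 {"dp": [[-0.001, 0.0, -0.001]]}
{"rotation": [[0.0, 0.0, 0.0]]}
[0.4012 0.0486 0.199 ]
[array([321., 266.]), array([321., 307.]), array([321., 313.]), array([321., 323.])] [array([379., 142.]), array([379., 182.]), array([380., 195.]), array([380., 226.])]
```

View pics/c4.png

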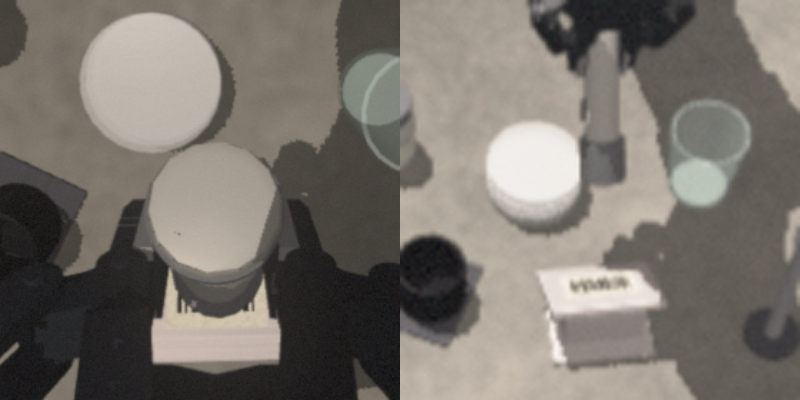

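The scanner is aimed along the label axis: the nose sits at scene pixel (381,194) against a predicted (380,195), and in the wrist view the plate is symmetric about the stick. I'll hold for two seconds.

>>> move_arm(
  jaw=[255,255,255,255,255,255,255,255,255,255],
  dp=[
    [0,0,0],
    [0,0,0],
    [0,0,0],
    [0,0,0],
    [0,0,0],
    [0,0,0],
    [0,0,0],
    [0,0,0],
    [0,0,0],
    [0,0,0],
  ],
  rotation=[
    [0,0,0],
    [0,0,0],
    [0,0,0],
    [0,0,0],
    [0,0,0],
    [0,0,0],
    [0,0,0],
    [0,0,0],
    [0,0,0],
    [0,0,0],
  ],
)

```text
clock: 10.38
position: [0.401, 0.0481, 0.1988]
tool_rot: [-3.141, -0.138, -2.929]
force: [-0.9, 0.3, -2.1]
grip_width: 0.0282
```

>>> move_arm(
  jaw=[255,255,255,255,255,255,255,255,255,255],
  dp=[
    [0,0,0],
    [0,0,0],
    [0,0,0],
    [0,0,0],
    [0,0,0],
    [0,0,0],
    [0,0,0],
    [0,0,0],
    [0,0,0],
    [0,0,0],
  ],
  rotation=[
    [0,0,0],
    [0,0,0],
    [0,0,0],
    [0,0,0],
    [0,0,0],
    [0,0,0],
    [0,0,0],
    [0,0,0],
    [0,0,0],
    [0,0,0],
  ],
)

```text
clock: 11.62
position: [0.401, 0.0482, 0.1988]
tool_rot: [-3.141, -0.138, -2.928]
force: [-0.4, 0.2, -0.7]
grip_width: 0.0283
```

```bash
python3 - <<'E'
from h import *
p,r=cur(); print(bot.observe()["clock"],p)
a,b=P0,R0
# refine holder: black cup in s4 with rim ellipse
s=cv2.imread("pics/s4.png");roi=s[195:270,310:352]
g=cv2.cvtColor(roi,6);m=(g<55).astype(np.uint8)
n,l,st,ce=cv2.connectedComponentsWithStats(m);k=1+np.argmax(st[1:,4]);print(st[k],ce[k]+[310,195])
C=calibration("scene");
for z in (.055,.03): print(z,onz(C,ce[k]+[310,195],z))
t=cv2.imread("pics/t3.png"); print(cv2.cvtColor(t,6)[197,310:325])
mid=(p+a)/2+[0,0,.03]
plan([(mid,R.from_rotvec(R.from_matrix(b@r.T).as_rotvec()/2).as_matrix()@r,5),(a,b,5)])
c=calibration("wrist");np.save("cal_w5.npy",c,allow_pickle=True)
E
```

```text
11.625 [0.40101821 0.04817567 0.1988414 ]
[  9  16  21  27 446] [328.97309417 224.26681614]
0.055 [ 0.53945706 -0.07190685  0.055     ]
0.03 [ 0.52468794 -0.07370683  0.03      ]
[ 87  95 103 109 114 117 121 122 123 126 126 128 129 130 131]
10 {"dp": [[-0.009, -0.018, -0.009], [-0.009, -0.018, -0.01], [-0.009, -0.018, -0.011], [-0.008, -0.017, -0.011], [-0.008, -0.017, -0.012], [-0.014, -0.017, 0.001], [-0.014, -0.017, 0.0], [-0.015, -0.016, -0.001], [-0.015, -0.016, -0.002], [-0.015, -0.016, -0.004]]}
{"rotation": [[-0.003, 0.019, 0.006], [-0.003, 0.019, 0.006], [-0.003, 0.02, 0.007], [-0.003, 0.019, 0.006], [-0.003, 0.02, 0.007], [-0.003, 0.019, 0.006], [-0.003, 0.019, 0.006], [-0.003, 0.019, 0.006], [-0.003, 0.02, 0.007], [-0.003, 0.019, 0.006]]}
[ 0.5128 -0.0759  0.202 ]
```

>>> move_arm(
  jaw=[255,255,255,255,255,255,255,255,255,255],
  dp=[
    [-0.009,-0.018,-0.009],
    [-0.009,-0.018,-0.01],
    [-0.009,-0.018,-0.011],
    [-0.008,-0.017,-0.011],
    [-0.008,-0.017,-0.012],
    [-0.014,-0.017,0.001],
    [-0.014,-0.017,0.0],
    [-0.015,-0.016,-0.001],
    [-0.015,-0.016,-0.002],
    [-0.015,-0.016,-0.004],
  ],
  rotation=[
    [-0.003,0.019,0.006],
    [-0.003,0.019,0.006],
    [-0.003,0.02,0.007],
    [-0.003,0.019,0.006],
    [-0.003,0.02,0.007],
    [-0.003,0.019,0.006],
    [-0.003,0.019,0.006],
    [-0.003,0.019,0.006],
    [-0.003,0.02,0.007],
    [-0.003,0.019,0.006],
  ],
)

```text
clock: 12.88
position: [0.5133, -0.0763, 0.2016]
tool_rot: [-3.141, -0.749, 3.138]
force: [-0.5, -0.5, -0.6]
grip_width: 0.0285
```

```bash
python3 - <<'E'
from h import *
plan([([.5125,-.0758,.103],R0,8)])
E
```

```text
8 {"dp": [[-0.01, 0.0, 0.011], [-0.01, 0.0, 0.011], [-0.011, 0.0, 0.011], [-0.01, 0.0, 0.012], [-0.011, 0.0, 0.011], [-0.01, 0.0, 0.012], [-0.011, 0.0, 0.011], [-0.01, 0.001, 0.012]]}
{"rotation": [[0.0, 0.0, 0.0], [0.0, 0.0, 0.0], [0.0, 0.0, 0.0], [0.0, 0.0, 0.0], [0.0, 0.0, 0.0], [0.0, 0.0, 0.0], [0.0, 0.0, 0.0], [0.0, 0.0, 0.0]]}
[ 0.5124 -0.0756  0.103 ]
```

>>> move_arm(
  jaw=[255,255,255,255,255,255,255,255,255],
  dp=[
    [-0.01,0,0.011],
    [-0.01,0,0.011],
    [-0.011,0,0.011],
    [-0.01,0,0.012],
    [-0.011,0,0.011],
    [-0.01,0,0.012],
    [-0.011,0,0.011],
    [-0.01,0,0.012],
    [0,0,0],
  ],
  rotation=[
    [0,0,0],
    [0,0,0],
    [0,0,0],
    [0,0,0],
    [0,0,0],
    [0,0,0],
    [0,0,0],
    [0,0,0],
    [0,0,0],
  ],
)

```text
clock: 14.0
position: [0.5117, -0.076, 0.1026]
tool_rot: [-3.142, -0.748, 3.139]
force: [-0.7, -0.4, -1.1]
grip_width: 0.0281
```

>>> move_arm(
  jaw=[255,120,0,0,0,0,0,0,0,0],
  dp=[
    [-0.001,0,0.001],
    [0,0,0],
    [0,0,0],
    [0,0,0],
    [0,0,0],
    [0,0,-0.02],
    [0,0,-0.035],
    [0,0,-0.045],
    [0,0,-0.045],
    [0,0,-0.02],
  ],
  rotation=[
    [0,0,0],
    [0,0,0],
    [0,0,0],
    [0,0,0],
    [0,0,0],
    [0,0,0],
    [0,0,0],
    [0,0,0],
    [0,0,0],
    [0,0,0],
  ],
)

```text
clock: 15.25
position: [0.603, -0.0761, 0.2004]
tool_rot: [3.141, -0.745, 3.139]
force: [-0.4, 0.6, -0.3]
grip_width: 0.0856
```

```bash
python3 - <<'E'
from h import *
p,r=cur();print(p)
c=calibration("wrist");w=grab_frame("wrist");cv2.imwrite("pics/w6.png",w);print(proj(c,[.527,-.0745,.159]),proj(c,[.528,-.0745,.055]))
# muffs: above with tool down, a along muff x (0.256)
plan([([.56,-.2,.30],ori(.05,-.3),8),([.53,-.325,.28],ori(.25,0),8)])
E
```

```text
[ 0.60295363 -0.07611558  0.20043094]
[322.41682468 162.44407437] [321.95101598 217.39733339]
16 {"dp": [[0.015, -0.019, -0.007], [0.015, -0.019, -0.008], [0.015, -0.019, -0.008], [0.015, -0.019, -0.009], [0.014, -0.019, -0.01], [0.014, -0.02, -0.011], [0.013, -0.019, -0.011], [0.012, -0.019, -0.012], [0.005, -0.019, 0.005], [0.005, -0.019, 0.005], [0.006, -0.019, 0.004], [0.006, -0.019, 0.004], [0.007, -0.019, 0.004], [0.008, -0.019, 0.004], [0.008, -0.018, 0.004], [0.009, -0.018, 0.003]]}
{"rotation": [[0.001, -0.018, -0.002], [0.001, -0.018, -0.002], [0.001, -0.018, -0.002], [0.001, -0.017, -0.002], [0.001, -0.018, -0.002], [0.001, -0.017, -0.002], [0.001, -0.018, -0.001], [0.002, -0.017, -0.002], [0.001, -0.012, -0.008], [0.001, -0.012, -0.008], [0.001, -0.012, -0.008], [0.001, -0.012, -0.008], [0.001, -0.012, -0.008], [0.001, -0.012, -0.008], [0.002, -0.012, -0.007], [0.001, -0.011, -0.008]]}
[ 0.5303 -0.3251  0.2801]
```

View pics/w6.png

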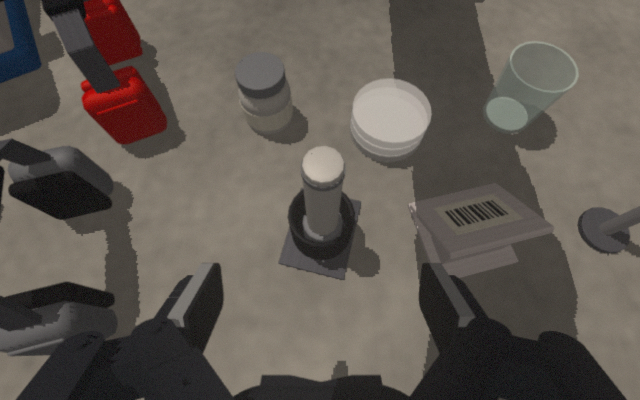

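The scanner is back in its holder, upright: the butt is at (323,167) and the cup at (322,222), the same as before. Next, the muffs.

>>> move_arm(
  jaw=[0,0,0,0,0,0,0,0],
  dp=[
    [0.015,-0.019,-0.007],
    [0.015,-0.019,-0.008],
    [0.015,-0.019,-0.008],
    [0.015,-0.019,-0.009],
    [0.014,-0.019,-0.01],
    [0.014,-0.02,-0.011],
    [0.013,-0.019,-0.011],
    [0.012,-0.019,-0.012],
  ],
  rotation=[
    [0.001,-0.018,-0.002],
    [0.001,-0.018,-0.002],
    [0.001,-0.018,-0.002],
    [0.001,-0.017,-0.002],
    [0.001,-0.018,-0.002],
    [0.001,-0.017,-0.002],
    [0.001,-0.018,-0.001],
    [0.002,-0.017,-0.002],
  ],
)

```text
clock: 16.3
position: [0.5582, -0.2004, 0.2987]
tool_rot: [-3.14, -0.302, -3.091]
force: [0.3, -0.5, -1.0]
grip_width: 0.0854
```

>>> move_arm(
  jaw=[0,0,0,0,0,0,0,0,0],
  dp=[
    [0.005,-0.019,0.005],
    [0.005,-0.019,0.005],
    [0.006,-0.019,0.004],
    [0.006,-0.019,0.004],
    [0.007,-0.019,0.004],
    [0.008,-0.019,0.004],
    [0.008,-0.018,0.004],
    [0.009,-0.018,0.003],
    [0,0,0],
  ],
  rotation=[
    [0.001,-0.012,-0.008],
    [0.001,-0.012,-0.008],
    [0.001,-0.012,-0.008],
    [0.001,-0.012,-0.008],
    [0.001,-0.012,-0.008],
    [0.001,-0.012,-0.008],
    [0.002,-0.012,-0.007],
    [0.001,-0.011,-0.008],
    [0,0,0],
  ],
)

```text
clock: 17.42
position: [0.5272, -0.3266, 0.2782]
tool_rot: [3.14, -0.005, -2.894]
force: [0.7, -0.4, 0.3]
grip_width: 0.0854
```

```bash
python3 - <<'E'
from h import *
p,r=cur();print(bot.observe()["clock"],p,R.from_matrix(r).as_euler("xyz"),np.round(bot.observe()["qpos"],3))
c=calibration("wrist");np.save("cal_w7.npy",c,allow_pickle=True)
cv2.imwrite("pics/w7.png",grab_frame("wrist"))
E
```

```text
17.425 [ 0.52723191 -0.32658077  0.27819817] [ 3.14039442 -0.00464992 -2.89416308] [ 0.692  0.491 -0.347  1.542  0.179  1.145  2.126]
```

View pics/w7.png

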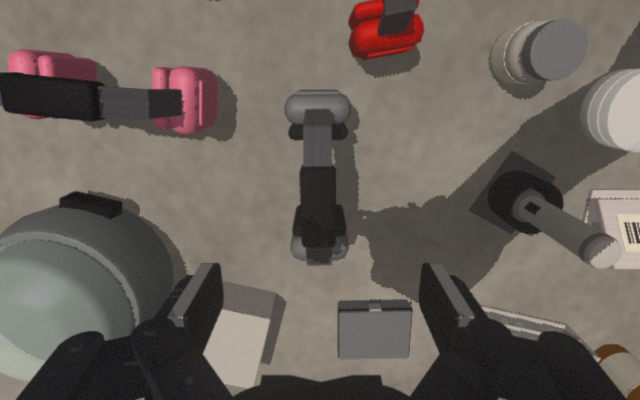

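```bash
python3 - <<'E'
from h import *
c=np.load("cal_w7.npy",allow_pickle=True).item();g=cv2.cvtColor(cv2.imread("pics/w7.png"),6)
for y in (172,180,188,196,204,215,225,233,240,246,252,258): 
    row=g[y,285:352].astype(int);ix=np.where(row<48)[0]; print(y,285+ix.min() if len(ix) else 0,285+ix.max() if len(ix) else 0)
print(g[155:180:2,318],g[225:270:2,318])
P=lambda u,v,z=.15:onz(c,(u,v),z)
a=P(320,167.5);print("near edge",a,"L",P(302,180),"R",P(336,180),np.linalg.norm(P(302,180)-P(336,180)))
print("near cup",P(317.5,107,.08))
for v in (228,233,240,247): print(v,P(319,v),np.linalg.norm(P(319,v)-a))
E
python3 - <<'E'
import cv2
cv2.imwrite("pics/c7.png",cv2.resize(cv2.imread("pics/w7.png")[80:280,260:380],None,fx=3,fy=3,interpolation=2))
E
```

```text
172 301 335
180 301 335
188 301 334
196 301 335
204 301 336
215 296 343
225 294 345
233 294 344
240 302 335
246 305 333
252 309 329
258 316 324
[79 81 81 76 82 79 42 36 43 35 42 36 42] [ 30  37  30  29  29  36  32  34  38  34  34  41  52  49  46  43  47  50
  54  75 100 131 136]
near edge [ 0.51470523 -0.33011018  0.15      ] L [ 0.52842713 -0.34172756  0.15      ] R [ 0.52163862 -0.31494426  0.15      ] 0.0276302241248598
near cup [ 0.47478698 -0.3427755   0.08      ]
228 [ 0.56630717 -0.31793757  0.15      ] 0.053018235327006585
233 [ 0.57083924 -0.31679581  0.15      ] 0.05769141663374189
240 [ 0.57726302 -0.31517749  0.15      ] 0.06431534326374953
247 [ 0.5837809  -0.31353549  0.15      ] 0.07103639674404916
```

View pics/c7.png

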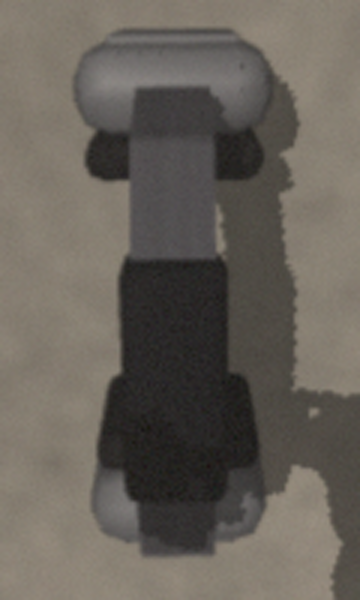

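```bash
python3 - <<'E'
from h import *
plan([([.549,-.3222,.20],ori(.255),4),([.549,-.3222,.130],ori(.255),4)])
E
```

```text
8 {"dp": [[-0.007, -0.001, 0.024], [-0.007, -0.001, 0.025], [-0.006, 0.0, 0.024], [-0.007, -0.001, 0.025], [0.0, 0.0, 0.022], [0.0, 0.0, 0.022], [0.0, 0.0, 0.022], [0.0, 0.0, 0.021]]}
{"rotation": [[0.0, 0.0, -0.001], [0.0, 0.0, 0.0], [0.0, -0.001, -0.001], [0.001, 0.0, 0.0], [0.0, 0.0, 0.0], [0.0, 0.0, 0.0], [0.0, 0.0, 0.0], [0.0, 0.0, 0.0]]}
[ 0.5491 -0.3224  0.1303]
```

>>> move_arm(
  jaw=[0,0,0,0,0,0,0,0,0],
  dp=[
    [-0.007,-0.001,0.024],
    [-0.007,-0.001,0.025],
    [-0.006,0,0.024],
    [-0.007,-0.001,0.025],
    [0,0,0.022],
    [0,0,0.022],
    [0,0,0.022],
    [0,0,0.021],
    [0,0,0],
  ],
  rotation=[
    [0,0,-0.001],
    [0,0,0],
    [0,-0.001,-0.001],
    [0.001,0,0],
    [0,0,0],
    [0,0,0],
    [0,0,0],
    [0,0,0],
    [0,0,0],
  ],
)

```text
clock: 18.6
position: [0.5493, -0.3221, 0.1291]
tool_rot: [-3.141, -0.002, -2.885]
force: [-0.1, -0.4, -0.0]
grip_width: 0.085
```

```bash
python3 - <<'E'
from h import *
p,r=cur();print(p,R.from_matrix(r.T@ori(.255)).as_rotvec())
plan([([.549,-.3222,.130],ori(.255),1)])
E
```

```text
[ 0.54927196 -0.32211228  0.12911566] [-0.00051638 -0.0020781   0.00127891]
1 {"dp": [[0.0, 0.0, -0.001]]}
{"rotation": [[0.0, -0.001, 0.0]]}
[ 0.5493 -0.3221  0.1299]
```

Now I'll close on the crown and lift.

>>> move_arm(
  jaw=[255,255,255,255,255,255,255,255,255,255],
  dp=[
    [0,0,-0.001],
    [0,0,0],
    [0,0,0],
    [0,0,0],
    [0,0,0],
    [0,0,0],
    [0,0,-0.01],
    [0,0,-0.02],
    [0,0,-0.02],
    [0,0,0],
  ],
  rotation=[
    [0,0,0],
    [0,0,0],
    [0,0,0],
    [0,0,0],
    [0,0,0],
    [0,0,0],
    [0,0,0],
    [0,0,0],
    [0,0,0],
    [0,0,0],
  ],
  squeeze=60,
)

```text
clock: 19.85
position: [0.5506, -0.3226, 0.1731]
tool_rot: [-3.138, 0.001, -2.886]
force: [-0.3, 0.0, -3.5]
grip_width: 0.0288
```

```bash
python3 - <<'E'
from h import *
p,r=cur();print(p,R.from_matrix(r.T@ori(.255)).as_rotvec())
c=calibration("wrist");cv2.imwrite("pics/w8.png",grab_frame("wrist"));np.save("cal_w8.npy",c,allow_pickle=True)
plan([([.56,-.32,.35],ori(.255),5)])
E
```

```text
[ 0.55057477 -0.32261358  0.17311325] [-0.00362157  0.00129124  0.00108363]
5 {"dp": [[-0.003, 0.0, -0.044], [-0.002, 0.0, -0.045], [-0.003, 0.0, -0.044], [-0.002, 0.0, -0.045], [-0.003, -0.001, -0.044]]}
{"rotation": [[0.0, 0.0, 0.0], [0.0, 0.0, 0.0], [0.0, 0.0, 0.0], [0.0, 0.0, 0.0], [-0.001, 0.0, 0.0]]}
[ 0.5602 -0.3201  0.3497]
```

View pics/w8.png

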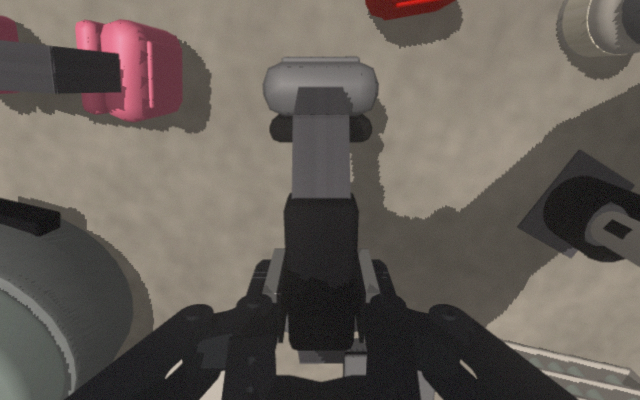

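```bash
python3 - <<'E'
from h import *
c=np.load("cal_w8.npy",allow_pickle=True).item();p,r=cur()
a,b=onz(c,(321.5,196.5),.193),onz(c,(321,348),.193);m=(a+b)/2
print(a,b,np.linalg.norm(a-b),np.arctan2(*(b-a)[1::-1]),"centre in tool",r.T@(m-p), "from near", r.T@(a-p))
n=onz(c,(320.5,88),.123);print(n,np.arctan2(*(a-n)[1::-1]))
E
```

```text
[ 0.5122378  -0.33217007  0.193     ] [ 0.58084835 -0.31430898  0.193     ] 0.07089728987470321 0.25467314618787573 centre in tool [ 3.68863374e-03  6.21533344e-05 -2.09510808e-02] from near [ 0.03913724  0.00011548 -0.02096043]
[ 0.47713828 -0.34213293  0.123     ] 0.2765716996186571
```

>>> move_arm(
  jaw=[255,255,255,255,255],
  dp=[
    [-0.003,0,-0.044],
    [-0.002,0,-0.045],
    [-0.003,0,-0.044],
    [-0.002,0,-0.045],
    [-0.003,0,-0.044],
  ],
  rotation=[
    [0,0,0],
    [0,0,0],
    [0,0,0],
    [0,0,0],
    [0,0,0],
  ],
)

```text
clock: 20.52
position: [0.5597, -0.3192, 0.3495]
tool_rot: [-3.14, -0.001, -2.885]
force: [0.2, 0.9, -2.5]
grip_width: 0.0289
```

```bash
python3 - <<'E'
from h import *
plan([([.55,.01,.36],ori(.06),10),([.538,.341,.35],ori(-.128),10)])
E
```

```text
20 {"dp": [[-0.009, 0.04, -0.001], [-0.009, 0.04, -0.001], [-0.008, 0.04, -0.001], [-0.007, 0.041, -0.002], [-0.006, 0.041, -0.001], [-0.005, 0.041, -0.002], [-0.005, 0.041, -0.001], [-0.004, 0.041, -0.002], [-0.003, 0.041, -0.001], [-0.002, 0.041, -0.002], [-0.001, 0.041, 0.001], [0.0, 0.041, 0.001], [0.001, 0.041, 0.001], [0.001, 0.042, 0.001], [0.002, 0.041, 0.001], [0.003, 0.041, 0.001], [0.004, 0.042, 0.002], [0.004, 0.041, 0.001], [0.005, 0.041, 0.002], [0.006, 0.042, 0.001]]}
{"rotation": [[0.0, 0.0, 0.006], [0.0, 0.0, 0.006], [0.0, 0.0, 0.006], [0.0, 0.0, 0.006], [0.0, 0.0, 0.006], [0.0, 0.0, 0.006], [0.0, 0.0, 0.007], [0.0, 0.0, 0.006], [0.0, 0.0, 0.007], [0.0, 0.0, 0.006], [0.0, 0.0, 0.006], [0.0, 0.0, 0.006], [0.0, 0.0, 0.006], [0.0, 0.0, 0.006], [0.0, 0.0, 0.006], [0.0, 0.0, 0.006], [0.0, 0.0, 0.006], [0.0, 0.0, 0.006], [0.0, 0.0, 0.006], [-0.001, 0.0, 0.006]]}
[0.5381 0.3413 0.35  ]
```

>>> move_arm(
  jaw=[255,255,255,255,255,255,255,255,255,255],
  dp=[
    [-0.009,0.04,-0.001],
    [-0.009,0.04,-0.001],
    [-0.008,0.04,-0.001],
    [-0.007,0.041,-0.002],
    [-0.006,0.041,-0.001],
    [-0.005,0.041,-0.002],
    [-0.005,0.041,-0.001],
    [-0.004,0.041,-0.002],
    [-0.003,0.041,-0.001],
    [-0.002,0.041,-0.002],
  ],
  rotation=[
    [0,0,0.006],
    [0,0,0.006],
    [0,0,0.006],
    [0,0,0.006],
    [0,0,0.006],
    [0,0,0.006],
    [0,0,0.007],
    [0,0,0.006],
    [0,0,0.007],
    [0,0,0.006],
  ],
)

```text
clock: 21.78
position: [0.5502, 0.011, 0.359]
tool_rot: [-3.14, -0.001, -3.081]
force: [-0.4, -0.2, -3.8]
grip_width: 0.0286
```

>>> move_arm(
  jaw=[255,255,255,255,255,255,255,255,255,255],
  dp=[
    [-0.001,0.041,0.001],
    [0,0.041,0.001],
    [0.001,0.041,0.001],
    [0.001,0.042,0.001],
    [0.002,0.041,0.001],
    [0.003,0.041,0.001],
    [0.004,0.042,0.002],
    [0.004,0.041,0.001],
    [0.005,0.041,0.002],
    [0.006,0.042,0.001],
  ],
  rotation=[
    [0,0,0.006],
    [0,0,0.006],
    [0,0,0.006],
    [0,0,0.006],
    [0,0,0.006],
    [0,0,0.006],
    [0,0,0.006],
    [0,0,0.006],
    [0,0,0.006],
    [-0.001,0,0.006],
  ],
)

```text
clock: 23.02
position: [0.5382, 0.3421, 0.3485]
tool_rot: [3.141, -0.001, 3.014]
force: [0.4, -0.7, -2.9]
grip_width: 0.0285
```

```bash
python3 - <<'E'
from h import *
p,r=cur();print(p,R.from_matrix(r.T@ori(-.128)).as_rotvec(),np.round(bot.observe()["qpos"],3))
c=calibration("wrist");cv2.imwrite("pics/w9.png",grab_frame("wrist"));np.save("cal_w9.npy",c,allow_pickle=True)
for n,C in (("w",c),("t",calibration("top"))):
  print(n,[proj(C,x).round() for x in ([.5233,.223,.165],[.5535,.459,.165],[.538,.341,.165])])
E
```

```text
[0.53821812 0.34208398 0.34848089] [ 0.00052406 -0.00053764  0.00023093] [-0.342  0.488 -0.495  1.388  0.231  1.322  0.599]
w [array([196., 166.]), array([442., 166.]), array([319., 166.])]
t [array([211., 194.]), array([131., 183.]), array([171., 189.])]
```

View pics/w9.png

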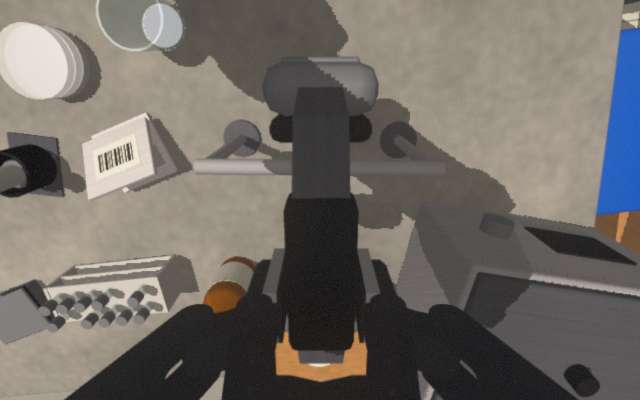

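```bash
python3 - <<'E'
from h import *
plan([([.5425,.3405,.30],ori(-.128),3),([.5425,.3405,.180],ori(-.128),6)])
E
```

```text
9 {"dp": [[-0.003, -0.002, 0.02], [-0.003, -0.003, 0.02], [-0.002, -0.002, 0.02], [0.0, 0.0, 0.025], [0.0, 0.0, 0.025], [0.0, 0.0, 0.025], [0.0, 0.0, 0.025], [0.0, 0.0, 0.025], [0.0, 0.0, 0.025]]}
{"rotation": [[0.0, 0.0, 0.0], [0.0, 0.0, 0.001], [0.001, -0.001, 0.0], [0.0, 0.0, 0.0], [0.0, 0.0, 0.0], [0.0, 0.0, 0.0], [0.0, 0.0, 0.0], [0.0, 0.0, 0.0], [0.0, 0.0, 0.0]]}
[0.5422 0.3406 0.1801]
```

>>> move_arm(
  jaw=[255,255,255,255,255,255,255,255,255,255],
  dp=[
    [-0.003,-0.002,0.02],
    [-0.003,-0.002,0.02],
    [-0.002,-0.001,0.02],
    [0,0,0.025],
    [0,0,0.025],
    [0,0,0.025],
    [0,0,0.025],
    [0,0,0.025],
    [0,0,0.025],
    [0,0,0],
  ],
  rotation=[
    [0,0,0],
    [0,0,0.001],
    [0.001,-0.001,0],
    [0,0,0],
    [0,0,0],
    [0,0,0],
    [0,0,0],
    [0,0,0],
    [0,0,0],
    [0,0,0],
  ],
)

```text
clock: 24.32
position: [0.544, 0.3354, 0.1794]
tool_rot: [-3.138, 0.001, 3.011]
force: [0.1, -0.4, -3.4]
grip_width: 0.0286
```

>>> move_arm(
  jaw=[255,255,255],
  dp=[
    [0,0,0.002],
    [0,0,0.002],
    [0,0,0],
  ],
  rotation=[
    [0,0,0],
    [0,0,0],
    [0,0,0],
  ],
)

```text
clock: 24.7
position: [0.5447, 0.3363, 0.1784]
tool_rot: [-3.14, 0.004, 3.011]
force: [-0.2, 0.1, -3.8]
grip_width: 0.029
```

```bash
python3 - <<'E'
from h import *
for _ in range(3):
    print(cur()[0]); grab_frame("top")
plan([([.5425,.3405,.1785],ori(-.128),2)])
E
```

```text
[0.54474011 0.33625953 0.17835559]
[0.54471734 0.33628464 0.1783274 ]
[0.54471607 0.33626286 0.17830371]
2 {"dp": [[0.002, 0.002, 0.0], [0.001, 0.003, 0.0]]}
{"rotation": [[0.0, 0.001, 0.0], [-0.001, 0.0, -0.001]]}
[0.5428 0.3406 0.1782]
```

>>> move_arm(
  jaw=[255,255,255,255,255],
  dp=[
    [0.002,0.003,0],
    [0.001,0.003,0],
    [0,0,0],
    [0,0,0.002],
    [0,0,0],
  ],
  rotation=[
    [0,0.001,0],
    [-0.001,0,-0.001],
    [0,0,0],
    [0,0,0],
    [0,0,0],
  ],
)

```text
clock: 25.48
position: [0.543, 0.3413, 0.1768]
tool_rot: [3.14, 0.0, 3.014]
force: [-1.8, -0.9, 3.6]
grip_width: 0.0289
```

>>> move_arm(
  jaw=[255,255,255],
  dp=[
    [0,0,0.001],
    [0,0,0.001],
    [0,0,0],
  ],
  rotation=[
    [0,0,0],
    [0,0,0],
    [0,0,0],
  ],
)

```text
clock: 25.85
position: [0.543, 0.3414, 0.1765]
tool_rot: [3.14, 0.001, 3.014]
force: [-8.2, -6.8, 24.4]
grip_width: 0.0285
```

>>> move_arm(
  jaw=[255,255],
  dp=[
    [0,0,-0.001],
    [0,0,0],
  ],
  rotation=[
    [0,0,0],
    [0,0,0],
  ],
)

```text
clock: 26.1
position: [0.543, 0.3414, 0.1766]
tool_rot: [3.14, 0.001, 3.014]
force: [-5.0, -2.9, 14.1]
grip_width: 0.0286
```

```bash
python3 - <<'E'
from h import *
w=grab_frame("wrist");s=grab_frame("scene");p,_=cur();print(p,bot.observe()["force"])
a=cv2.resize(w[60:380,160:480],(400,400));b=cv2.resize(s[150:290,400:540],(400,400),interpolation=2)
cv2.imwrite("pics/c10.png",np.hstack([a,b]))
E
```

```text
[0.54300138 0.34139124 0.17664027] [-4.63883064 -3.58069474 14.27527931]
```

>>> move_arm(
  jaw=[255,255,150,90,40,0,0,0],
  dp=[
    [0,0,-0.001],
    [0,0,0],
    [0,0,0],
    [0,0,0],
    [0,0,0],
    [0,0,0],
    [0,0,0],
    [0,0,0],
  ],
  rotation=[
    [0,0,0],
    [0,0,0],
    [0,0,0],
    [0,0,0],
    [0,0,0],
    [0,0,0],
    [0,0,0],
    [0,0,0],
  ],
)

```text
clock: 27.2
position: [0.5428, 0.3413, 0.1764]
tool_rot: [3.14, 0.0, 3.015]
force: [1.1, -0.1, 0.7]
grip_width: 0.0856
```

>>> move_arm(
  jaw=[0,0,0,0,0,0,0,0],
  dp=[
    [0,0,-0.005],
    [0,0,-0.01],
    [0,0,-0.02],
    [0,0,-0.03],
    [0,0,-0.04],
    [0,0,-0.04],
    [0,0,-0.04],
    [0,0,0],
  ],
  rotation=[
    [0,0,0],
    [0,0,0],
    [0,0,0],
    [0,0,0],
    [0,0,0],
    [0,0,0],
    [0,0,0],
    [0,0,0],
  ],
)

```text
clock: 28.2
position: [0.5434, 0.3418, 0.328]
tool_rot: [3.137, 0.004, 3.015]
force: [-0.1, -0.9, 0.6]
grip_width: 0.0852
```

```bash
python3 - <<'E'
from h import *
p,r=cur();o=bot.observe();print(o["clock"],p,o["force"])
c=calibration("wrist");w=grab_frame("wrist");cv2.imwrite("pics/w11.png",w)
g=cv2.cvtColor(w,6)
# predicted crown-top corners / cups if hanging at rail mid
M=np.array([.539,.341,0]);ex=np.array([np.cos(.128),-np.sin(.128),0]);ey=np.array([np.sin(.128),np.cos(.128),0])
for nm,x,y,z in (("crown near",-.036,0,.195),("crown far",.036,0,.195),("crown L",-.02,-.015,.195),("crown R",-.02,.015,.195),("barL",0,-.12,.165),("barR",0,.12,.165),("near cup top mid",-.075,0,.125)):
    print(nm,proj(c,M+x*ex+y*ey+[0,0,z]).round(1))
b=cv2.resize(g[80:310:6,230:410:5],None,fx=1,fy=1,interpolation=0)
for v,row in zip(range(80,310,6),b): print(v,"".join("#" if x<50 else "+" if x<85 else "." if x<125 else " " for x in row))
E
```

```text
28.2 [0.54336666 0.34176609 0.32797205] [-0.11911653 -0.88842341  0.63238074]
crown near [317.6 131.4]
crown far [317.7 215.7]
crown L [298.9 151.3]
crown R [336.2 151.4]
barL [185.2 166.1]
barR [449.9 166.3]
near cup top mid [317.8  78.4]
80 ++++++++++++++++#+###++++++..       
86  +++++++++++++++#####++++++++       
92   .+++++++++++++#####++++++++       
98     +++++++++###+#+#+###+++++.      
104        +++++####+#+#####++++++.     
110   .     .++++###+++#+###++++++++.   
116  ..        .++++##+##+++++++++++++  
122 .....       .++++#++++++++++++++++++
128 ......       .+++#+++++++++++++++#++
134 .++..+        .+##+#++++++++++++++++
140 ++++++         #######++++++++++++++
146 +..+++++.      #######++++++++++#+++
152 ...+. +++++++++#######++++++++++#+++
158 ........+++++++#######++++++++++++++
164      ..........#######.......+......
170       ....+...+#######..............
176    ..        ..#######++++++++++++++
182     .         #########+++++++++++++
188      .       +#########+++++++++++++
194       .     .###########++++++++++++
200              ###########++++   +++++
206             .###########++++    .+++
212         ... .+.#######++++.       ++
218           .....+#####+++  .       ..
224          .......+#++++++..  ..      
230           .  ...+++++........       
236 .          .....+++++...........    
242  .           . .............  ...   
248  .. .          ......... .....      
254  ..             ........... ...    .
260 +++...         ..................  .
266 ..+#++.         ....................
272 ....#+++       ..  .................
278 ....+++++   . . .  .................
284 .....++++.        ..............+...
290 ++..+++++.  ..   ...++++++++++++++..
296 +++.+++...++++++++++++++++++++++++..
302 +++.+++++++++++++.+++++++++++++++++.
308 +++++++++++++++++++++++++++++++++++.
```

>>> move_arm(
  jaw=[0,0,0,0,0,0,0,0],
  dp=[
    [0,0,-0.02],
    [0,0,0],
    [0,0,0],
    [0,0,0],
    [0,0,0],
    [0,0,0],
    [0,0,0],
    [0,0,0],
  ],
  rotation=[
    [0,0,0],
    [0,0,0],
    [0,0,0],
    [0,0,0],
    [0,0,0],
    [0,0,0],
    [0,0,0],
    [0,0,0],
  ],
)

```text
clock: 29.25
position: [0.5428, 0.3411, 0.3403]
tool_rot: [3.14, 0.0, 3.015]
force: [-0.9, -0.8, 0.5]
grip_width: 0.0857
```

```bash
python3 - <<'E'
from h import *
c=calibration("wrist");g=cv2.GaussianBlur(cv2.cvtColor(grab_frame("wrist"),6),(3,3),0).astype(int)
E=[]
for v in range(145,185,4):
    row=g[v,285:360]; ix=np.where(row<52)[0]; E.append((v,285+ix.min(),285+ix.max()))
print(E)
col=g[120:235,318:324].mean(1); print([int(x) for x in col[::3]])
t=grab_frame("top");s=grab_frame("scene");s2=grab_frame("scene");print("motion",np.abs(s.astype(int)-s2)[150:290,400:540].max())
for z,pt in (("near",-.036),("far",.036)):
    ex=np.array([np.cos(.128),-np.sin(.128),0]);print(z,proj(c,np.array([.539,.341,.195])+pt*ex))
# bystanders before/after in the scene picture, outside the arm
s0=cv2.imread("pics/scene0.png").astype(int);d=(np.abs(s0-s).max(2)>60).astype(np.uint8)
n,l,st,ce=cv2.connectedComponentsWithStats(d);print([(tuple(ce[i].round()),int(st[i,4])) for i in range(1,n) if st[i,4]>25])
E
```

```text
[(145, np.int64(305), np.int64(338)), (149, np.int64(304), np.int64(338)), (153, np.int64(304), np.int64(338)), (157, np.int64(304), np.int64(338)), (161, np.int64(304), np.int64(337)), (165, np.int64(304), np.int64(337)), (169, np.int64(304), np.int64(337)), (173, np.int64(305), np.int64(337)), (177, np.int64(304), np.int64(340)), (181, np.int64(299), np.int64(343))]
[49, 49, 50, 49, 50, 41, 28, 28, 28, 28, 29, 29, 30, 29, 30, 30, 28, 31, 31, 30, 31, 30, 32, 32, 30, 31, 30, 30, 34, 33, 33, 34, 49, 53, 62, 70, 71, 73, 108]
motion 15
near [319.1390843  130.20154946]
far [319.10411663 211.41791145]
[((np.float64(368.0), np.float64(14.0)), 272), ((np.float64(426.0), np.float64(8.0)), 42), ((np.float64(446.0), np.float64(4.0)), 73), ((np.float64(622.0), np.float64(17.0)), 1287), ((np.float64(349.0), np.float64(22.0)), 117), ((np.float64(410.0), np.float64(19.0)), 77), ((np.float64(361.0), np.float64(35.0)), 63), ((np.float64(602.0), np.float64(75.0)), 774), ((np.float64(579.0), np.float64(76.0)), 477), ((np.float64(401.0), np.float64(67.0)), 39), ((np.float64(534.0), np.float64(114.0)), 4710), ((np.float64(453.0), np.float64(148.0)), 1617), ((np.float64(452.0), np.float64(203.0)), 4415), ((np.float64(484.0), np.float64(158.0)), 59), ((np.float64(549.0), np.float64(183.0)), 2289), ((np.float64(248.0), np.float64(224.0)), 1660), ((np.float64(491.0), np.float64(276.0)), 1349), ((np.float64(541.0), np.float64(267.0)), 41)]
```

```bash
python3 -c "
from workcell import workorder;print(workorder.job_done())"
```

```text
the job is handed in; nothing more can be done
None
```

The job is done and handed in at about 29 s of the 58 s allowed; no verdict came back.

**Scan:** I held the scanner still for about 2.5 s with its nose about 98 mm from the middle of the label, square to its face. The pictures agreed with the computed aim to about 2–3 mm. It then went back nose-down in its holder, and the wrist picture showed it upright in the same place as before. The first try at the scan pose ran into a joint limit, so I gripped the scanner with the tool leaning inwards instead.

**Ear defenders:** I gripped the grey pair by the crown and lowered them over the middle of the rail bar. The force rose to 24 N briefly on contact, and I eased off before letting go.

**Last checks:**
- **Placement:** the headband looks square across the bar (within about 0.02 rad). The crown is about 3–4 mm off centre across the bar and 2 mm along it.
- **Stillness:** they were not moving, and the open gripper was well clear above.
- **Bystanders:** comparing the scene picture with the first one, large changes showed only where the ear defenders had stood, around the rail, and where the arm and its shadow are.

The 12-picture viewing limit ran out before the release, so I checked the hung ear defenders only by pixel measurements and never viewed a picture of them.

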